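# Load a mould frame into the blasting cabinet and start it

## Robot

A 7-joint arm with a two-finger parallel gripper is mounted at the origin on the work surface. World frame = base frame: x ahead of the robot, y to its left, z up, the work surface at z = 0. Lengths are in mm, angles in rad, forces in N, time in s.
With the tool pointing down it reaches from about 400 to 875 mm from the base axis. Payload 4.4 kg.
Tool frame: the origin (TCP) lies where the fingers leave the gripper's body, on its centre line; the fingertips stand 73 mm ahead of it and the grasp point (between the pads) lies 54 mm ahead of it; z points along the fingers, y is the line along which they close (so a half turn about z gives the same grasp; the last joint's range is limited). The gripper opens to 85 mm and grips with 20 to 120 N. Pads are 22 mm wide; open, the fingers measure 114 mm over their backs; the gripper's body (76 mm by 85 mm) begins 54 mm behind the grasp point. The pads swing forward as they close: fully open they stand 13 mm farther back than shut.
Start: joints at [-1.388, 0.628, 0.038, 1.517, -0.027, 0.996, -0.02], TCP at [160.034, 630.005, 303.913] pointing down, gripper open.
Joint ranges: [-3.06, 3.06], [-0.37, 2.12], [-1.25, 1.32], [0.18, 2.47], [-1.1, 4.24], [0.23, 1.98], [-2.94, 2.94]. Speed limits (rad/s): [2.57, 2.57, 3.14, 3.14, 3.14, 3.14, 3.14].

## Interface

Orientations are given as [roll, pitch, yaw] about the fixed x, y, z axes, in that order (R = Rz(yaw) Ry(pitch) Rx(roll)).
In Python, from cell import ctrl gives the robot as it stands.
- The arm moves only by the tool send_rows, never from a script. Its argument "rows" is a list that holds one entry, the list of rows, each a list of 6 numbers: the shift along the tool's x, y, z in cm, then the turn, a rotation vector about the tool's x, y, z in rad. In form: [[[tx, ty, tz, wx, wy, wz], ...]]. A call has 1 to 10 rows; each row is the pose to reach, as a shift and turn from the pose commanded when the call began, along the tool's axes at that moment; what a row does not reach only later rows make up. A row lasts 1/10 s, in which the tool goes at most 50 mm and 8.59 degrees, less where a joint would pass 70% of its speed; a pose out of reach is approached as far as the arm can. A call with a gripper value outside its range is refused whole. "grip" is the closure in counts, from 0 (fully open) to 255 (shut), set as the call begins (left out, the last holds). The fingers move at their own pace and stop on an object; the grip force is fixed at half the most. Time passes only in rows, so rows that repeat a pose let the fingers close. It gives the time, the measured TCP pose, the force, the opening and the grip force at its end, in the units of the state.
- ctrl.read_state(): the state, without advancing time (a new reading comes with each control period).
- ctrl.get_image(name): name is "side" or "top"; returns a dict with "pixels" (384x512x3 uint8, red, green, blue), "fx", "fy", "cx", "cy" (pixels), "extrinsics" (4x4, takes a point from camera to world coordinates). Camera axes: x right, y up, looking along -z (the intrinsics and any distortion apply to the point x, -y, -z); pixel columns grow to the right and rows downward; lengths in mm; the calibration is good to about 2 mm. A picture is of the moment at which its call begins. There is no depth.
- ctrl.finish_job(): hands the job in; it is judged then, once.
The state is a dict: "clock": time; "qpos": joint angles; "qd": joint speeds; "tau": joint torques, N m; "eef_pos": TCP position; "tool_rot": TCP orientation; "force": force on the tool from outside, world axes, zero at the start; "torque": the same for the moment, N m; "width": finger opening in mm; "gripper_force": force on a finger pad.
Only numpy, scipy, OpenCV 4.12 (cv2) and the standard library are available. Lean on these libraries where they do the work, as an engineer would, in place of code of your own. Each camera call takes 0.05 s, during which the arm holds its last target. There are 200 camera calls.

## Task

Put the open rectangular mould frame on the blasting cabinet's loading shelf, end first, and push it in through the sprung flap until it drops down the chute and the flap has swung fully shut behind it. Only then press the start button beside the shelf all the way down and let go. Leave the other things on the bench where they are.

Things in the scene. Friction and masses are not known exactly. Their poses are not given: they have to be found in the camera images.
- frame: the mould frame: a plain aluminium rectangular frame, 100 long (x) x 54 wide (y) x 26 mm high, walls 10 mm thick round a window of 80 x 34 mm that goes right through (open top and bottom); about 0.18 to 0.35 kg; it lies flat on the bench, away from the cabinet. Origin at the centre of its underside, z up.
- cabinet: the grey blasting cabinet, fixed to the bench: 250 mm deep (x), 200 wide (y), 152 tall, with a clear window as its top. Origin at bench level under the middle of its front wall's outer face (the gate plane); x points into the cabinet, y to its left (as seen facing in), z up. The front wall is 8 mm thick and 146 mm tall. A control pod stands left of the shelf: x -50 to 50, y 110 to 190 mm, 85 mm tall.
- gate (a point): shelf level, 70 mm above the bench, mid-gate, in the plane of the front wall's outer face; axes as the cabinet's. The gate is an opening 84 mm wide, from the shelf's top up to the lintel's underside 64 mm above it.
- shelf (a point): the middle of the loading shelf's top, 70 mm above the bench and 68 mm in front of the gate. The level steel shelf is 135 mm long in front of the gate and 120 mm wide; two guide strips, 6 mm high and 6 mm wide, run along it to the gate 40 mm either side of its centre line, leaving a channel 74 mm wide.
- chute_top (a point): top of the chute, inside the cabinet: the shelf goes on level through the gate to this edge, 62 mm behind the gate plane; from it a polished, slippery steel chute falls at 35 degrees to the floor. Once the frame's middle is 5 to 15 mm past this edge it tips and slides down by itself.
- flap (a joint): the flap's angle in rad: 0 = shut (upright), grows as it swings inwards and up, to 1.4; inwards only. A metal plate 80 wide x 60 tall x 4 mm, hinged along its upper edge 134 mm above the bench, 4 mm behind the gate plane; its lower edge hangs 4 mm above the shelf. A light spring and its weight shut it; about 1 N opens it. It rests on whatever is under it until that is gone.
- flap_edge (a point): the middle of the flap's lower edge
- start (a joint): travel of the start button in m: 0 = up, 0.006 = fully down, pressed straight down against a spring (5 N), comes up by itself. It is a grey round button 32 mm across in a dark collar, on top of the control pod, 10 mm in front of the gate plane and 150 mm to the left of the gate's middle.
- start_top (a point): the centre of the start button's top face, about 107 mm above the bench when up
- doming_block: a solid steel doming block, a 50 mm cube with round dishes in its faces; bystander; origin at the centre of its underside
- bench_block: a solid flat steel bench block, 95 x 60 x 24 mm, no opening in it; bystander; origin at the centre of its underside
- flask: an upright open dark steel casting flask (tube), 80 mm diameter, 75 mm tall; bystander; origin at the centre of its underside
- jar: a clear jar with a metal cap, 60 mm diameter, 75 mm tall; bystander; origin at the centre of its underside
- tub: a clear tub with a white lid, 76 mm diameter, 50 mm tall; bystander; origin at the centre of its underside
- dish: a white ceramic dish, 72 mm diameter, 28 mm tall; bystander; origin at the centre of its underside
- hammer: a hammer 220 mm long lying on the bench; bystander; origin at its middle, underside, x along it
- bench_brush: a bench brush 180 mm long lying on the bench; bystander; origin at its middle, underside, x along it
Mind the look-alikes: they are no part of the job. What is shaped like the frame but orange, pink or purple is not meant.

How it is judged (in metres and radians):
On the way, in this order (a step that is already met when the one before it is completed fails the run):
1. the frame is down in the cabinet and the flap is shut behind it (x of frame in the frame of cabinet between 0.09 and 0.25 m and y of frame in the frame of cabinet between -0.1 and 0.1 m and height (world z) of frame below 0.06 m and value of joint flap below 0.08 rad), for 0.3 s.
2. the start button is pressed all the way down (value of joint start above 0.0045 m).
At the end, for the whole second after the job is handed in: The mould frame lies at rest in the cabinet (its centre 90 to 250 mm inside the gate plane, within 100 mm of its centre line, and less than 60 mm above the bench), the flap is shut (under 0.08 rad) and the start button, having been pressed at least 4.5 mm down, is up again (under 1.5 mm) (all of step 1 and value of joint start below 0.0015 m and linear speed of frame below 0.02 m/s); the robot touches nothing.
It fails at once if the start button is pressed before the frame is in the cabinet with the flap shut (value of joint start above 0.003 m and not (x of frame in the frame of cabinet between 0.09 and 0.25 m and y of frame in the frame of cabinet between -0.1 and 0.1 m and height (world z) of frame below 0.06 m and value of joint flap below 0.08 rad)).
It fails at once if a bystander is moved by more than 30 mm (distance of any of doming_block, bench_block, flask, jar, tub, dish, hammer, bench_brush from where it was at the start of the episode above 0.03 m).
It also fails if it takes over 56 s, if anything falls off the work surface, if the arm or the gripper's body presses on something with over 40 N, if the wrist force passes 120 N, or if a joint passes its speed limit or range.

## Working session

There is one attempt and no reset: what is moved stays moved. The work goes in short steps, Python scripts to look and compute and a tool call to move; the robot and the scene stay as the last step left them, time stands still between calls to the robot, and variables do not carry over. Pictures are saved under pics/ and viewed, at most 10 in all, crops included, and the job is handed in when it is done.

Besides the shell and the picture viewer there is one more tool, called after "Emit:" as name(argument=value, ...) on one line, values as JSON. send_rows: Moves the arm, as the interface text tells. Its arguments: {"type":"object","properties":{"rows":{"type":"array","items":{"type":"array","items":{"type":"array","items":{"type":"number"}}}},"grip":{"type":"number"}},"required":["rows"]}

```bash
mkdir -p pics; cat > h.py <<'E'
import numpy as np, cv2, pickle, os
from cell import ctrl
def snap(n,save):
    d=ctrl.get_image(n); cv2.imwrite(f'pics/{save}.png',cv2.cvtColor(np.asarray(d['pixels']),cv2.COLOR_RGB2BGR)); pickle.dump(d,open(f'{n}.pkl','wb')); return d
def load(n): return pickle.load(open(f'{n}.pkl','rb'))
def ray(d,u,v,z):
    E=np.array(d['extrinsics']); r=E[:3,:3]@np.array([(u-d['cx'])/d['fx'],-(v-d['cy'])/d['fy'],-1]); o=E[:3,3]
    return (o+r*(z-o[2])/r[2]).round(1)
def proj(d,p):
    E=np.array(d['extrinsics']); c=E[:3,:3].T@(np.array(p)-E[:3,3]); return (round(d['cx']+d['fx']*c[0]/-c[2],1),round(d['cy']+d['fy']*-c[1]/-c[2],1))
def crop(n,u0,v0,u1,v1,save,k=4):
    im=cv2.cvtColor(np.asarray(load(n)['pixels']),cv2.COLOR_RGB2BGR)[v0:v1,u0:u1]
    cv2.imwrite(f'pics/{save}.png',cv2.resize(im,None,fx=k,fy=k,interpolation=cv2.INTER_CUBIC))
E
python3 - <<'E'
from h import *
a=snap('top','t0');b=snap('side','s0')
cv2.imwrite('pics/b0.png',np.hstack([cv2.imread('pics/t0.png'),cv2.imread('pics/s0.png')])[:, :, :])
im=cv2.imread('pics/t0.png'); cv2.imwrite('pics/t0b.png',cv2.resize(im,(800,600),interpolation=cv2.INTER_CUBIC))
im=cv2.imread('pics/s0.png'); cv2.imwrite('pics/s0b.png',cv2.resize(im,(800,600),interpolation=cv2.INTER_CUBIC))
for d in(a,b): print({k:d[k] for k in d if k!='pixels'})
print(ctrl.read_state())
E
```

```text
{'fx': 378.59230621886127, 'fy': 378.59230621886127, 'cx': 251.21437612482828, 'cy': 189.33243245268022, 'extrinsics': array([[ 2.19255617e-02,  9.94142189e-01, -1.05832782e-01,
         4.24574289e+02],
       [-9.99706464e-01,  2.07097586e-02, -1.25734296e-02,
        -6.25112963e+01],
       [-1.03080054e-02,  1.06077396e-01,  9.94304446e-01,
         1.41467372e+03],
       [ 0.00000000e+00,  0.00000000e+00,  0.00000000e+00,
         1.00000000e+00]])}
{'fx': 427.3390061597366, 'fy': 427.3390061597366, 'cx': 254.80356268919368, 'cy': 192.07230027803794, 'extrinsics': array([[ 6.98684797e-01,  4.14727200e-01, -5.82958751e-01,
        -2.89172511e+02],
       [-7.15249713e-01,  3.86645483e-01, -5.82171040e-01,
        -9.30062311e+02],
       [-1.60437976e-02,  8.23715133e-01,  5.66776831e-01,
         9.37429096e+02],
       [ 0.00000000e+00,  0.00000000e+00,  0.00000000e+00,
         1.00000000e+00]])}
{'clock': 0.1, 'qpos': array([-1.38780916,  0.62921208,  0.03845932,  1.51827527, -0.02696506,
        0.99632954, -0.01998729]), 'qd': array([-0.00133097, -0.00055062,  0.00053451, -0.00265225,  0.00020981,
        0.00081847,  0.00017604]), 'tau': array([ 3.04383357e-03, -5.64522278e+01,  1.23017628e+00, -1.93970525e+01,
        1.11889606e-02,  5.47922304e-03, -2.02497125e-05]), 'eef_pos': array([159.92371512, 629.55899417, 303.10583719]), 'tool_rot': array([-3.13988747e+00,  5.32177933e-05,  2.89282531e+00]), 'force': array([ 0.01073065,  0.41390641, -0.61444355]), 'torque': array([-0.02728058,  0.02375788,  0.01732103]), 'gripper_force': 0.0, 'width': 85.30568322179496}
```

View pics/t0b.png

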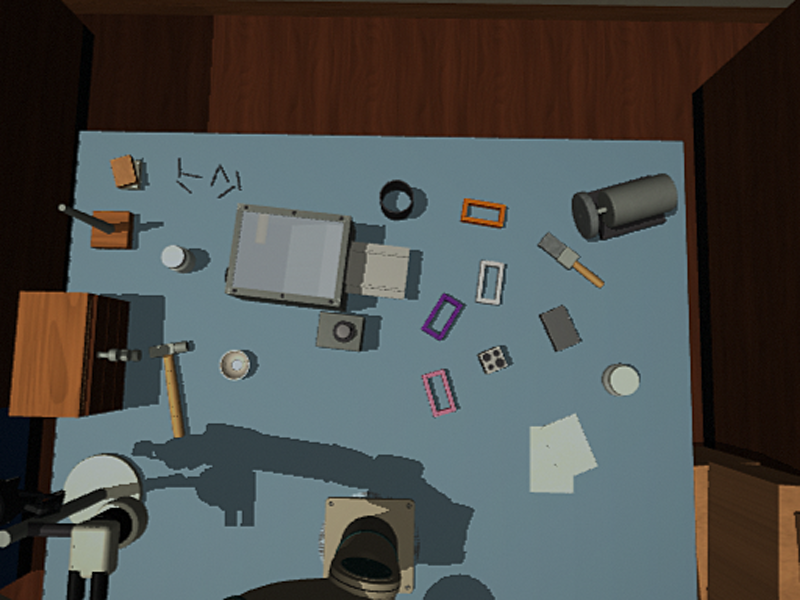

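View pics/s0b.png

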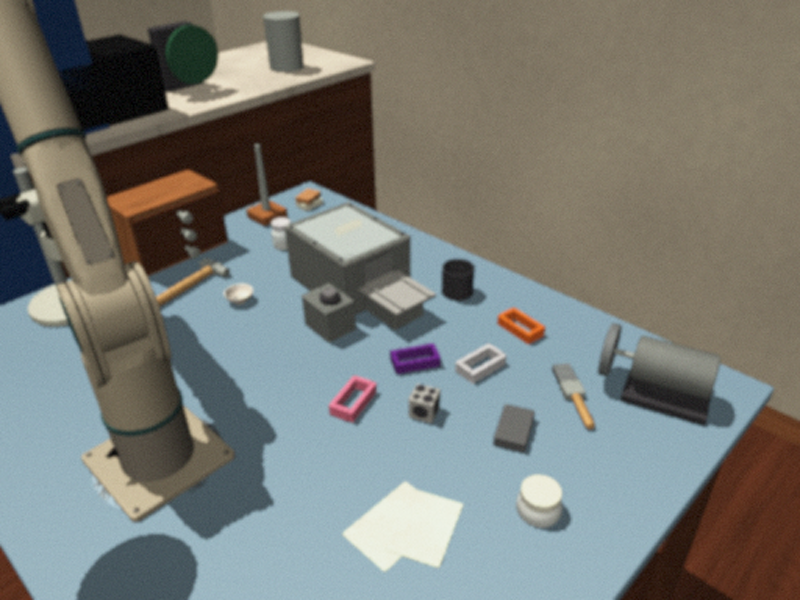

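Both pictures show the same set. Candidates in the top view (800x600): aluminium frame (490,283), orange (484,213), purple (443,317), pink (439,392) and solid bench block (560,328). I choose the plain aluminium one at (490,283). The shelf is at about (380,270), the cabinet front at about x=350, and the button at (344,331).

```bash
python3 - <<'E'
from h import *
crop('top',200,130,333,230,'tc',6)
E
```

```text
(no output)
```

View pics/tc.png

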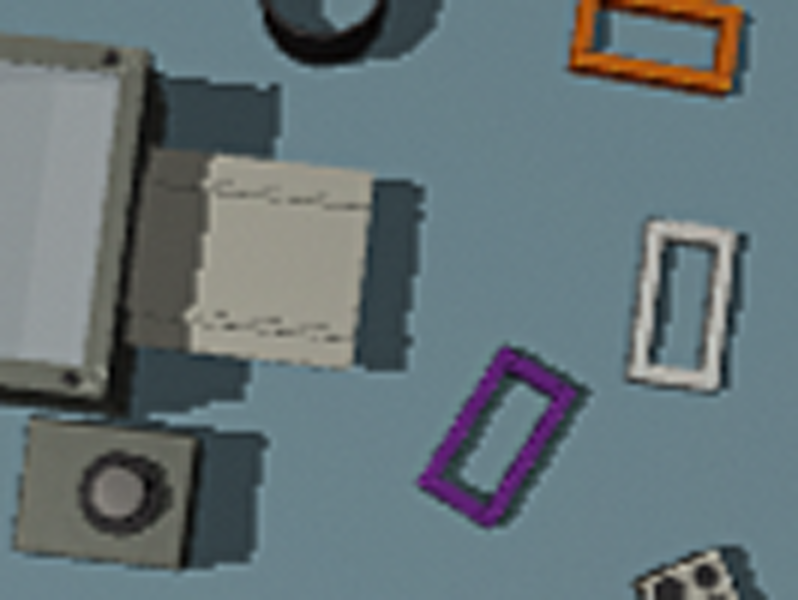

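```bash
python3 - <<'E'
from h import *
d=load('top')
r=lambda u,v,z: ray(d,200+u/6-.4,130+v/6-.4,z)
F=np.array([r(*p,26) for p in [(648,217),(740,230),(718,391),(628,382)]])
print(F,F.mean(0)); 
for i in range(4): e=F[(i+1)%4]-F[i]; print(np.linalg.norm(e).round(1),np.degrees(np.arctan2(e[1],e[0])).round(1))
print('shelf',A:=r(373,173,70),B:=r(352,368,70),np.linalg.norm(A-B), 'shelf ang',np.degrees(np.arctan2(*(A-B)[1::-1])))
print('lip corners far', r(278,-0,70))
print('btn',r(122,492,107),'pod corners',[r(*p,85) for p in[(32,418),(200,440),(182,570),(14,548)]])
print('cab front',r(150,48,152),r(104,405,152))
# guide strips ends
print('guides',r(370,206,76),r(354,340,76))
E
```

```text
[[ 664.6 -252.1   26. ]
 [ 657.6 -308.8   26. ]
 [ 557.5 -295.5   26. ]
 [ 561.9 -240.4   26. ]] [ 610.4 -274.2   26. ]
57.1 -97.0
101.0 172.4
55.3 85.4
103.4 -6.5
shelf [680.4 -81.1  70. ] [562.5 -70.8  70. ] 118.34905998781737 shelf ang -4.992807504840292
lip corners far [785.5 -21.5  70. ]
btn [484.2  60.4 107. ] pod corners [array([527.5, 116.7,  85. ]), array([516.6,  17.6,  85. ]), array([440.5,  26. ,  85. ]), array([451.1, 124.6,  85. ])]
cab front [734.3  48.  152. ] [530.4  67.7 152. ]
guides [659.3 -79.6  76. ] [578.6 -71.6  76. ]
```

```bash
cat >> h.py <<'E'
from scipy.spatial.transform import Rotation as Ro
C0=np.array([633.6,57.2,0]); CY=84.3
CX=np.array([np.cos(np.radians(CY)),np.sin(np.radians(CY)),0]); CYv=np.array([-CX[1],CX[0],0])
def cab(x,y,z): return C0+x*CX+y*CYv+np.array([0,0,z])
def tocab(p): p=np.array(p)-C0; return np.array([p@CX,p@CYv,p[2]]).round(1)
def delta(p,R,p0=None,R0=None):
    s=ctrl.read_state(); p0=s['eef_pos'] if p0 is None else p0; R0=Ro.from_euler('xyz',s['tool_rot']) if R0 is None else R0
    return (R0.inv().apply(np.array(p)-p0)/10).round(2),(R0.inv()*R).as_rotvec().round(3)
down=lambda yaw:Ro.from_euler('xyz',[np.pi,0,np.radians(yaw)])
E
python3 - <<'E'
from h import *
for p in [(560,150,310),(610.4,-274.2,160),(610.4,-274.2,76)]: print(delta(p,down(173.3)))
E
```

```text
(array([-50.58, -36.63,  -0.62]), array([-0.002, -0.   , -0.132]))
(array([-65.91, -76.48,  14.44]), array([-0.002, -0.   , -0.132]))
(array([-65.91, -76.46,  22.84]), array([-0.002, -0.   , -0.132]))
```

Emit:
send_rows(rows=[[[-50.6, -36.6, -0.6, 0, 0, -0.132], [-50.6, -36.6, -0.6, 0, 0, -0.132], [-50.6, -36.6, -0.6, 0, 0, -0.132], [-50.6, -36.6, -0.6, 0, 0, -0.132], [-50.6, -36.6, -0.6, 0, 0, -0.132], [-50.6, -36.6, -0.6, 0, 0, -0.132], [-50.6, -36.6, -0.6, 0, 0, -0.132], [-50.6, -36.6, -0.6, 0, 0, -0.132], [-50.6, -36.6, -0.6, 0, 0, -0.132], [-50.6, -36.6, -0.6, 0, 0, -0.132]]], grip=0)

```text
clock: 1.1
eef_pos: [481.3, 244.4, 308.5]
tool_rot: [-3.141, -0.0, 3.025]
force: [0.7, 0.4, 1.2]
width: 85.4
gripper_force: 0.0
```

```bash
python3 - <<'E'
from h import *
s=ctrl.read_state(); print(s['qpos'].round(3),s['eef_pos'],s['tool_rot'])
print(delta((610.4,-274.2,170),down(173.3)))
E
```

```text
[-0.539  0.465  0.024  1.821 -0.015  0.857  0.947] [481.34520561 244.44775797 308.53959275] [-3.14143488e+00 -4.48591441e-04  3.02492076e+00]
(array([-18.86, -50.01,  13.85]), array([-0., -0.,  0.]))
```

Emit:
send_rows(rows=[[[-18.9, -50, 0, 0, 0, 0], [-18.9, -50, 0, 0, 0, 0], [-18.9, -50, 0, 0, 0, 0], [-18.9, -50, 0, 0, 0, 0], [-18.9, -50, 0, 0, 0, 0], [-18.9, -50, 0, 0, 0, 0], [-18.9, -50, 0, 0, 0, 0], [-18.9, -50, 0, 0, 0, 0], [-18.9, -50, 12, 0, 0, 0], [-18.9, -50, 12, 0, 0, 0]]])

```text
clock: 2.1
eef_pos: [596.0, -216.6, 241.9]
tool_rot: [-3.141, 0.002, 3.024]
force: [-0.1, 1.1, 0.0]
width: 85.3
gripper_force: 0.0
```

Emit:
send_rows(rows=[[[0, 0, 0, 0, 0, 0], [0, 0, 0, 0, 0, 0]]])

```text
clock: 2.3
eef_pos: [594.5, -215.0, 240.4]
tool_rot: [3.141, -0.003, 3.023]
force: [0.0, -0.3, 0.1]
width: 85.2
gripper_force: 0.0
```

```bash
python3 - <<'E'
from h import *
d=snap('top','t1'); snap('side','s1')
s=ctrl.read_state(); print(s['qpos'].round(3),s['eef_pos'],s['tool_rot'])
print(delta((610.4,-274.2,170),down(173.3)))
a=cv2.resize(cv2.imread('pics/t1.png')[120:240,240:370],None,fx=4,fy=4,interpolation=cv2.INTER_CUBIC)[:, :400]
b=cv2.resize(cv2.imread('pics/s1.png')[160:280,250:350],None,fx=4,fy=4,interpolation=cv2.INTER_CUBIC)
cv2.imwrite('pics/c1.png',np.hstack([a,b]))
E
```

```text
[ 0.27   0.671  0.048  1.631 -0.042  0.84   1.791] [ 595.861541   -212.79910976  242.55499856] [3.14043856e+00 5.22987440e-04 3.02626386e+00]
(array([-2.15, -5.94,  7.25]), array([0.001, 0.001, 0.002]))
```

View pics/c1.png

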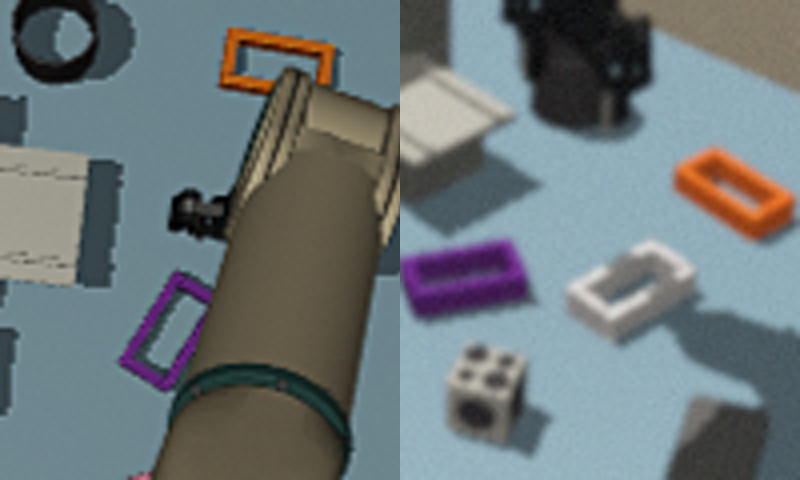

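The left half (top) is blocked by the arm; the right half (side) shows the frame clear, its left corner at (568,290), right corner at (695,265) and near corner at (617,325).

```bash
python3 - <<'E'
from h import *
d=load('side'); a=np.radians(173.3); u=np.array([np.cos(a),np.sin(a),0]);v=np.array([-u[1],u[0],0])
for i,j in((1,1),(1,-1),(-1,-1),(-1,1)):
    q=proj(d,np.array([610.4,-274.2,26])+50*i*u+27*j*v); print((q[0]-250)*4+400,(q[1]-160)*4)
E
```

```text
607.5999999999999 319.20000000000005
562.0 286.4
647.5999999999999 238.0
694.0 268.4
```

Emit:
send_rows(rows=[[[-2.1, -5.9, 3.2, 0, 0, 0], [-2.1, -5.9, 7.2, 0, 0, 0], [-2.1, -5.9, 7.2, 0, 0, 0], [-2.1, -5.9, 7.2, 0, 0, 0], [-2.1, -5.9, 7.2, 0, 0, 0], [-2.1, -5.9, 7.2, 0, 0, 0]]])

```text
clock: 3.0
eef_pos: [611.1, -273.8, 173.0]
tool_rot: [-3.141, 0.004, 3.027]
force: [0.4, -0.1, -0.1]
width: 85.7
gripper_force: 0.0
```

```bash
python3 - <<'E'
from h import *
print(delta((610.4,-274.2,76),down(173.3)))
E
```

```text
(array([ 0.11, -0.04,  9.7 ]), array([-0.   ,  0.004,  0.002]))
```

Emit:
send_rows(rows=[[[0.1, 0, 4, 0, 0, 0], [0.1, 0, 7, 0, 0, 0], [0.1, 0, 9, 0, 0, 0], [0.1, 0, 9.7, 0, 0, 0], [0.1, 0, 9.7, 0, 0, 0], [0.1, 0, 9.7, 0, 0, 0]]])

```text
clock: 3.6
eef_pos: [609.6, -275.3, 75.0]
tool_rot: [-3.141, 0.003, 3.025]
force: [1.3, -1.0, 0.4]
width: 85.1
gripper_force: 0.0
```

Emit:
send_rows(rows=[[[0, 0, 0, 0, 0, 0], [0, 0, 0, 0, 0, 0], [0, 0, 0, 0, 0, 0], [0, 0, 0, 0, 0, 0], [0, 0, 0, 0, 0, 0], [0, 0, 0, 0, 0, 0], [0, 0, 0, 0, 0, 0]]], grip=180)

```text
clock: 4.3
eef_pos: [609.3, -275.2, 74.6]
tool_rot: [-3.142, 0.002, 3.025]
force: [-1.7, 0.7, 5.2]
width: 52.7
gripper_force: 65.2
```

Emit:
send_rows(rows=[[[0, 0, -5, 0, 0, 0], [0, 0, -10, 0, 0, 0], [0, 0, -15, 0, 0, 0], [0, 0, -15, 0, 0, 0], [0, 0, -15, 0, 0, 0], [0, 0, -15, 0, 0, 0], [0, 0, -15, 0, 0, 0]]])

```text
clock: 5.0
eef_pos: [607.2, -274.7, 220.8]
tool_rot: [3.14, -0.004, 3.025]
force: [-0.6, -0.2, -2.2]
width: 52.6
gripper_force: 64.8
```

```bash
python3 - <<'E'
from h import *
s=ctrl.read_state(); print(s['qpos'].round(3),s['width'],s['gripper_force'])
print(delta(cab(-72,0,200),down(84.3)))
E
```

```text
[ 0.357  0.743  0.044  1.542 -0.039  0.861  1.87 ] 52.60016796101085 64.75267767906189
(array([ 1.11, 26.07,  2.12]), array([-0.002, -0.004,  1.553]))
```

Emit:
send_rows(rows=[[[1.1, 5, 0, 0, 0, 0.15], [1.1, 9, 0, 0, 0, 0.3], [1.1, 13, 0, 0, 0, 0.45], [1.1, 16, 0, 0, 0, 0.6], [1.1, 19, 0, 0, 0, 0.75], [1.1, 22, 0, 0, 0, 0.9], [1.1, 24, 0, 0, 0, 1.05], [1.1, 26, 0, 0, 0, 1.2], [1.1, 26, 0, 0, 0, 1.35], [1.1, 26, 0, 0, 0, 1.5]]])

```text
clock: 6.0
eef_pos: [627.2, -14.1, 221.3]
tool_rot: [-3.138, 0.0, 1.521]
force: [0.1, -0.8, -2.1]
width: 52.5
gripper_force: 64.7
```

```bash
python3 - <<'E'
from h import *
print(delta(cab(-72,0,170),down(84.3)))
E
```

```text
(array([-0.04, -0.05,  5.13]), array([-0.003,  0.   ,  0.05 ]))
```

Emit:
send_rows(rows=[[[0, 0, 3, 0, 0, 0.05], [0, 0, 5.1, 0, 0, 0.05], [0, 0, 5.1, 0, 0, 0.05], [0, 0, 5.1, 0, 0, 0.05], [0, 0, 5.1, 0, 0, 0.05]]])

```text
clock: 6.5
eef_pos: [628.4, -16.0, 172.8]
tool_rot: [3.14, 0.0, 1.475]
force: [0.3, 0.2, -3.1]
width: 53.0
gripper_force: 64.5
```

```bash
python3 - <<'E'
from h import *
snap('top','t2'); snap('side','s2')
s=ctrl.read_state(); print(s['eef_pos'],s['tool_rot'],tocab(s['eef_pos']))
print(delta(cab(-72,0,146),down(84.3)))
b=cv2.resize(cv2.imread('pics/s2.png')[140:240,170:303],None,fx=6,fy=6,interpolation=cv2.INTER_CUBIC)
cv2.imwrite('pics/c2.png',b)
E
```

```text
[628.4795084  -15.91986037 173.23721163] [ 3.13963867e+00 -1.44725789e-04  1.47467171e+00] [-73.3  -2.2 173.2]
(array([ 0.13, -0.22,  2.72]), array([ 0.002, -0.   ,  0.003]))
```

View pics/c2.png

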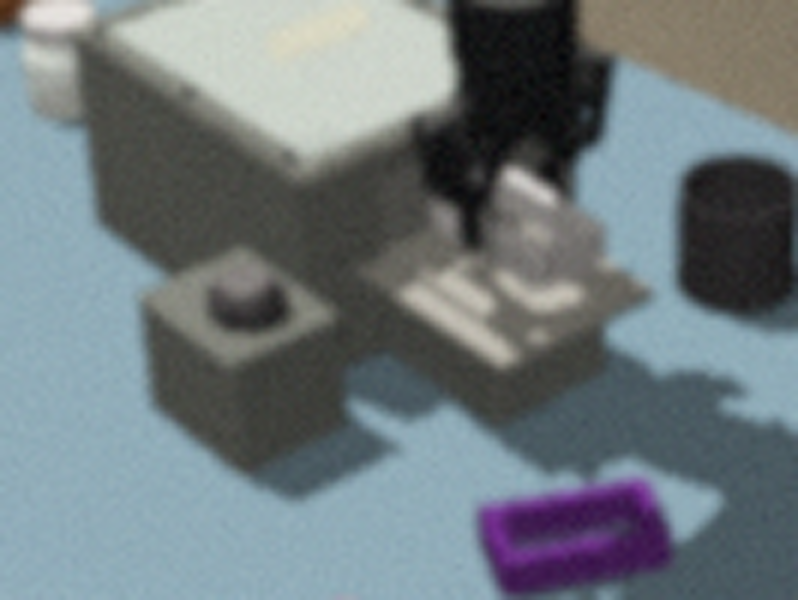

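The held frame is at about (545,225) over the shelf, partly hidden by fingers and shadow. I'll overlay the expected level outline to check its pitch.

```bash
python3 - <<'E'
from h import *
d=load('side'); im=cv2.resize(cv2.imread('pics/s2.png')[140:240,170:303],None,fx=6,fy=6,interpolation=cv2.INTER_CUBIC)
P=lambda p:tuple(int(round(v)) for v in((proj(d,p)[0]-170)*6+3,(proj(d,p)[1]-140)*6+3))
im2=im.copy()
for (z,col) in((98,(0,0,255)),(124,(0,255,0))):
    c=[P(cab(-73.3+i*50,-2.2+j*27,z)) for i,j in((1,1),(1,-1),(-1,-1),(-1,1))]
    cv2.polylines(im2,[np.array(c)],True,col,1)
c=[P(cab(x,y,70)) for x,y in((0,60),(0,-60),(-135,-60),(-135,60))]; cv2.polylines(im2,[np.array(c)],True,(255,0,0),1)
cv2.circle(im2,P(cab(-10,150,107)),4,(0,255,255),1)
cr=im2[100:440,330:730]; cv2.imwrite('pics/c2b.png',np.hstack([cv2.resize(im[100:440,330:730],(400,340)),cr]))
E
```

```text
(no output)
```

View pics/c2b.png

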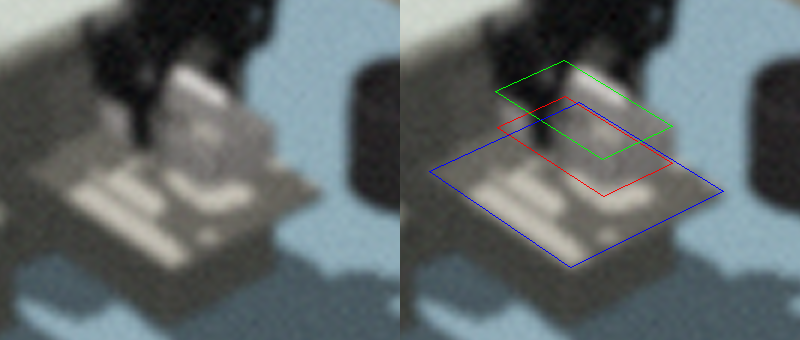

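The outline fits a level frame, with the right corner at (673,130), and the shelf outline fits too. Lower and release.

Emit:
send_rows(rows=[[[0.1, -0.2, 1, 0, 0, 0], [0.1, -0.2, 2, 0, 0, 0], [0.1, -0.2, 2.7, 0, 0, 0], [0.1, -0.2, 2.7, 0, 0, 0], [0.1, -0.2, 2.7, 0, 0, 0]]])

```text
clock: 7.1
eef_pos: [625.7, -14.5, 144.6]
tool_rot: [-3.141, -0.0, 1.475]
force: [0.1, 0.2, -2.2]
width: 53.2
gripper_force: 65.1
```

Emit:
send_rows(rows=[[[0, 0, 0, 0, 0, 0], [0, 0, 0, 0, 0, 0], [0, 0, 0, 0, 0, 0], [0, 0, 0, 0, 0, 0]]], grip=0)

```text
clock: 7.5
eef_pos: [626.1, -14.5, 145.2]
tool_rot: [3.141, 0.0, 1.475]
force: [0.5, -0.2, -0.4]
width: 85.3
gripper_force: 0.0
```

Emit:
send_rows(rows=[[[0, 0, -2, 0, 0, 0], [0, 0, -5, 0, 0, 0], [0, 0, -10, 0, 0, 0], [0, 0, -15, 0, 0, 0], [0, 0, -15, 0, 0, 0], [0, 0, -15, 0, 0, 0]]])

```text
clock: 8.1
eef_pos: [626.4, -14.5, 296.6]
tool_rot: [3.139, -0.001, 1.475]
force: [0.1, -0.5, -1.1]
width: 85.5
gripper_force: 0.0
```

```bash
python3 - <<'E'
from h import *
s=ctrl.read_state(); print(s['qpos'].round(3),s['eef_pos'],s['tool_rot'])
# kinematic model guess: flipped odd-joint signs, fit lengths on known poses
D=[([-1.38780916,0.62921208,0.03845932,1.51827527,-0.02696506,0.99632954,-0.01998729],[159.92,629.56,303.1],[-3.13989,0,2.89283]),
([-0.539,0.465,0.024,1.821,-0.015,0.857,0.947],[481.3,244.4,308.5],[-3.1414,-.0004,3.0249]),
([0.27,0.671,0.048,1.631,-0.042,0.84,1.791],[595.9,-212.8,242.55],[3.1404,.0005,3.0263]),
(s['qpos'],s['eef_pos'],s['tool_rot'])]
from scipy.optimize import least_squares
import itertools
for sg in itertools.product([1,-1],repeat=4):
    def fk(q,L):
        a=[Ro.from_euler('z',sg[0]*q[0]),Ro.from_euler('y',q[1]),Ro.from_euler('z',sg[1]*q[2]),Ro.from_euler('y',q[3]),Ro.from_euler('z',sg[2]*q[4]),Ro.from_euler('y',q[5]),Ro.from_euler('z',sg[3]*q[6])]
        R1=a[0]*a[1]*a[2]; R2=R1*a[3]*a[4]; R3=R2*a[5]*a[6]
        return np.array([0,0,L[0]])+R1.apply([L[3],0,L[1]])+R2.apply([L[4],0,L[2]])+R3.apply([0,0,L[5]]),R3
    f=lambda L:np.concatenate([fk(q,L)[0]-p for q,p,_ in D])
    r=least_squares(f,[300,400,400,0,0,200])
    off=[(fk(q,r.x)[1].inv()*Ro.from_euler('xyz',t)).as_rotvec().round(2).tolist() for q,_,t in D]
    print(sg,r.cost.round(1),r.x.round(0),off[0],off[2])
E
```

```text
[-0.35   0.659  0.56   1.608 -0.401  0.988  0.242] [626.36585239 -14.45708264 296.55884402] [ 3.13869085e+00 -7.76053248e-04  1.47496383e+00]
(1, 1, 1, 1) 215029.5 [222944.   -484.  -2486.    693.  -3048. 225804.] [0.0, -0.0, -1.07] [-0.0, 0.0, -1.34]
(1, 1, 1, -1) 215029.5 [222944.   -484.  -2486.    693.  -3048. 225804.] [0.0, -0.0, -1.11] [-0.0, -0.0, 2.24]
(1, 1, -1, 1) 563856.1 [ 1.740e+02  2.000e+00 -2.027e+03  5.220e+02 -2.285e+03  2.637e+03] [0.04, 0.02, -1.1] [0.03, -0.06, -1.4]
(1, 1, -1, -1) 563856.1 [ 1.740e+02  2.000e+00 -2.027e+03  5.220e+02 -2.285e+03  2.637e+03] [0.04, 0.02, -1.14] [0.06, 0.05, 2.19]
(1, -1, 1, 1) 471645.8 [ -599.   393. -2470.   229. -2836.  3035.] [-0.04, -0.03, -1.14] [-0.03, 0.06, -1.41]
(1, -1, 1, -1) 471645.8 [ -599.   393. -2470.   229. -2836.  3035.] [-0.04, -0.03, -1.18] [-0.06, -0.05, 2.17]
(1, -1, -1, 1) 295541.6 [155296.    447.  -3038.    227.  -3499. 159863.] [0.0, -0.0, -1.16] [-0.0, -0.0, -1.47]
(1, -1, -1, -1) 295541.6 [155296.    447.  -3038.    227.  -3499. 159863.] [0.0, -0.0, -1.2] [0.0, 0.0, 2.11]
(-1, 1, 1, 1) 14121.7 [-32664.   1435.   -214.   -390.   -437. -31088.] [-0.0, 0.0, 1.7] [-0.0, 0.0, -1.88]
(-1, 1, 1, -1) 14121.7 [-32664.   1435.   -214.   -390.   -437. -31088.] [-0.0, 0.0, 1.66] [-0.0, -0.0, 1.7]
(-1, 1, -1, 1) 15804.8 [-661.  791.  -16. -263. -590.  298.] [0.03, -0.04, 1.67] [0.05, -0.05, -1.94]
(-1, 1, -1, -1) 15804.8 [-661.  791.  -16. -263. -590.  298.] [0.03, -0.04, 1.63] [0.04, 0.05, 1.65]
(-1, -1, 1, 1) 1041.8 [109. 556. 393.   9.  22.  19.] [-0.04, 0.04, 1.64] [-0.05, 0.05, -1.95]
(-1, -1, 1, -1) 1041.8 [109. 556. 393.   9.  22.  19.] [-0.04, 0.04, 1.6] [-0.04, -0.06, 1.63]
(-1, -1, -1, 1) 1080.7 [-1906.   500.   422.    16.    16. -2061.] [-0.0, 0.0, 1.61] [0.0, 0.0, -2.01]
(-1, -1, -1, -1) 1080.7 [-1906.   500.   422.    16.    16. -2061.] [-0.0, 0.0, 1.57] [-0.0, 0.0, 1.57]
```

```bash
cat > ik.py <<'E'
from h import *
from scipy.optimize import least_squares
lo=np.array([-3.06,-.37,-1.25,.18,-1.1,.23,-2.94]);hi=np.array([3.06,2.12,1.32,2.47,4.24,1.98,2.94])
def fk(q,L):
    a=[Ro.from_euler('zy'[i%2],-q[i] if i%2==0 else q[i]) for i in range(7)]
    R1=a[0]*a[1]*a[2]; R2=R1*a[3]*a[4]; R3=R2*a[5]*a[6]
    return np.array([0,0,L[0]])+R1.apply([L[3],0,L[1]])+R2.apply([L[4],0,L[2]])+R3.apply([0,0,L[5]]),R3*Ro.from_euler('z',np.pi/2)
def tool(deg,flip=1):  # pointing into cabinet, deg below horizontal; y axis horizontal
    z=np.cos(np.radians(deg))*CX-np.array([0,0,np.sin(np.radians(deg))]); y=-CYv*flip; return Ro.from_matrix(np.array([np.cross(y,z),y,z]).T)
def ik(p,R,L,q0):
    f=lambda q:np.concatenate([(lambda P:np.concatenate([(P[0]-p)/100,(P[1].inv()*R).as_rotvec()*3]))(fk(q,L)),0.001*(q-q0)])
    return least_squares(f,np.clip(q0,lo+.01,hi-.01),bounds=(lo,hi))
E
python3 - <<'E'
from ik import *
q0=ctrl.read_state()['qpos']
for L5 in(150,200,250):
    L=[L5+155,500,422,16,16,L5]
    for deg in(35,45,55):
      for fl in(1,-1):
        best=None
        for xx in(-140,-35):
          rs=[ik(cab(xx,0,70+14+73*np.sin(np.radians(deg))),tool(deg,fl),L,g) for g in(q0,np.r_[q0[:4],1.5,1.2,0],np.r_[q0[:4],1.5,1.2,2],np.r_[q0[:4],-1,1.2,-2],np.r_[q0[:4],-1,1,0.])]
          r=min(rs,key=lambda r:r.cost); print(L5,deg,fl,xx,r.cost.round(4),r.x.round(2))
E
```

```text
150 35 1 -140 0.0 [ 0.28  0.97  0.1   1.61 -1.1   1.24  1.01]
150 35 1 -35 0.0 [ 0.25  0.96 -0.1   1.65 -1.1   1.03  0.94]
150 35 -1 -140 0.0 [ 0.28  0.97  0.1   1.61 -1.1   1.24 -2.13]
150 35 -1 -35 0.0 [ 0.25  0.96 -0.1   1.65 -1.1   1.03 -2.2 ]
150 45 1 -140 0.0 [ 0.14  0.93  0.27  1.63 -1.1   1.19  0.98]
150 45 1 -35 0.0 [ 0.09  0.91  0.09  1.67 -1.1   1.01  0.88]
150 45 -1 -140 0.0 [ 0.14  0.93  0.27  1.63 -1.1   1.19 -2.16]
150 45 -1 -35 0.0 [ 0.09  0.91  0.09  1.67 -1.1   1.01 -2.26]
150 55 1 -140 0.0 [ 0.14  0.88  0.21  1.64 -0.94  1.02  0.86]
150 55 1 -35 0.0 [-0.09  0.88  0.31  1.67 -1.1   1.    0.83]
150 55 -1 -140 0.0 [-0.02  0.92  0.45  1.65 -1.1   1.15 -2.19]
150 55 -1 -35 0.0 [-0.09  0.88  0.31  1.67 -1.1   1.   -2.31]
200 35 1 -140 0.0 [ 0.3   1.03  0.16  1.56 -1.1   1.3   1.06]
200 35 1 -35 0.0 [ 0.27  1.   -0.04  1.63 -1.1   1.09  0.99]
200 35 -1 -140 0.0 [ 0.3   1.03  0.16  1.56 -1.1   1.3  -2.09]
200 35 -1 -35 0.0 [ 0.27  1.   -0.04  1.63 -1.1   1.09 -2.15]
200 45 1 -140 0.0 [ 0.17  0.97  0.31  1.6  -1.1   1.23  1.02]
200 45 1 -35 0.0 [ 0.12  0.94  0.13  1.65 -1.1
[... 431 characters left out ...]
-1.03  1.3   1.06]
250 35 1 -35 0.0 [ 0.29  1.04  0.03  1.6  -1.1   1.15  1.04]
250 35 -1 -140 0.0 [ 0.32  1.08  0.22  1.51 -1.1   1.36 -2.05]
250 35 -1 -35 0.0 [ 0.29  1.04  0.03  1.6  -1.1   1.15 -2.11]
250 45 1 -140 0.0 [ 0.31  0.99  0.17  1.56 -0.98  1.18  1.  ]
250 45 1 -35 0.0 [ 0.15  0.97  0.17  1.64 -1.1   1.09  0.98]
250 45 -1 -140 0.0 [ 0.2   1.01  0.34  1.56 -1.1   1.28 -2.08]
250 45 -1 -35 0.0 [ 0.15  0.97  0.17  1.64 -1.1   1.09 -2.16]
250 55 1 -140 0.0 [ 0.23  0.93  0.21  1.6  -0.9   1.06  0.91]
250 55 1 -35 0.0 [-0.02  0.92  0.34  1.66 -1.09  1.04  0.91]
250 55 -1 -140 0.0 [ 0.05  0.98  0.49  1.61 -1.1   1.21 -2.12]
250 55 -1 -35 0.0 [-0.03  0.92  0.35  1.66 -1.1   1.05 -2.23]
```

```bash
python3 - <<'E'
from ik import *
print(delta(cab(-205,0,230),tool(38)))
L=[355,500,422,16,16,200]; q0=ctrl.read_state()['qpos']
for x,z in((-205,230),(-205,124),(-25,124)): r=ik(cab(x,0,z),tool(38),L,q0); print(r.cost.round(4),r.x.round(2)); q0=r.x
E
```

```text
(array([-13.3 ,  -0.06,   6.65]), array([0.001, 0.907, 0.005]))
0.0 [ 0.34  0.87  0.22  1.53 -0.98  1.42  0.94]
0.0 [ 0.36  1.04  0.2   1.51 -1.03  1.33  1.05]
0.0 [ 0.23  0.99 -0.01  1.64 -1.1   1.05  0.97]
```

Emit:
send_rows(rows=[[[-5, 0, 0, 0, 0.14, 0], [-10, 0, 0, 0, 0.28, 0], [-13.3, 0, 0, 0, 0.42, 0], [-13.3, 0, 1, 0, 0.56, 0], [-13.3, 0, 3, 0, 0.7, 0], [-13.3, 0, 5, 0, 0.84, 0], [-13.3, 0, 6.6, 0, 0.907, 0], [-13.3, 0, 6.6, 0, 0.907, 0], [-13.3, 0, 6.6, 0, 0.907, 0], [-13.3, 0, 6.6, 0, 0.907, 0]]], grip=165)

```text
clock: 9.1
eef_pos: [613.8, -145.8, 230.4]
tool_rot: [3.139, -0.906, 1.479]
force: [0.2, 0.6, 0.7]
width: 30.5
gripper_force: 0.0
```

```bash
python3 - <<'E'
from ik import *
s=ctrl.read_state(); print(s['qpos'].round(2),tocab(s['eef_pos']),delta(cab(-205,0,124),tool(38)))
d=snap('top','t3'); snap('side','s3'); 
a=cv2.resize(cv2.imread('pics/t3.png')[130:230,200:300],(400,400),interpolation=cv2.INTER_CUBIC)
b=cv2.resize(cv2.imread('pics/s3.png')[130:230,190:290],(400,400),interpolation=cv2.INTER_CUBIC)
cv2.imwrite('pics/c3.png',np.hstack([a,b]))
E
```

```text
[ 0.44  0.9   0.13  1.51 -0.91  1.39  0.94] [-203.9   -0.5  230.4] (array([-8.44, -0.07,  6.48]), array([-0.003,  0.001,  0.005]))
```

View pics/c3.png

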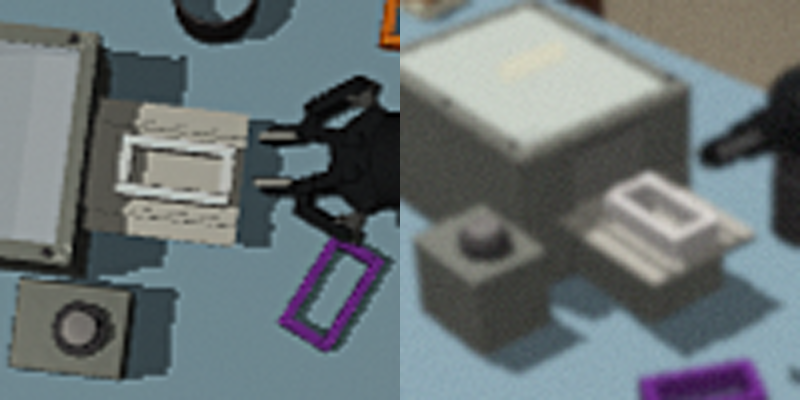

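The top view (left) shows the frame inside the channel at (178,170), square to the gate, with the two fingers lined up behind it at (275,160). The side view (right) agrees, and the flap is shut.

Emit:
send_rows(rows=[[[-4, 0, 3, 0, 0, 0], [-8.4, 0, 6.5, 0, 0, 0], [-8.4, 0, 6.5, 0, 0, 0], [-8.4, 0, 6.5, 0, 0, 0], [-8.4, 0, 6.5, 0, 0, 0]]])

```text
clock: 9.7
eef_pos: [614.5, -147.5, 125.9]
tool_rot: [3.135, -0.906, 1.48]
force: [0.5, 0.7, -0.3]
width: 29.8
gripper_force: 0.0
```

```bash
python3 - <<'E'
from ik import *
s=ctrl.read_state(); print(s['qpos'].round(2),tocab(s['eef_pos']))
for x in(-75,-28): print(delta(cab(x,0,124),tool(38)))
E
```

```text
[ 0.45  1.05  0.11  1.51 -0.95  1.28  1.06] [-205.6   -1.3  125.9]
(array([ 7.9 , -0.08, 10.4 ]), array([-0.001,  0.001,  0.006]))
(array([10.8 , -0.06, 14.1 ]), array([-0.001,  0.001,  0.006]))
```

Emit:
send_rows(rows=[[[1.0, 0, 1.3, 0, 0, 0], [2.0, 0, 2.6, 0, 0, 0], [3.0, 0, 3.9, 0, 0, 0], [4.0, 0, 5.2, 0, 0, 0], [5.0, 0, 6.5, 0, 0, 0], [6.0, 0, 7.9, 0, 0, 0], [7.0, 0, 9.2, 0, 0, 0], [7.9, 0, 10.4, 0, 0, 0], [7.9, 0, 10.4, 0, 0, 0], [7.9, 0, 10.4, 0, 0, 0]]])

```text
clock: 10.7
eef_pos: [625.3, -15.9, 121.2]
tool_rot: [-3.14, -0.909, 1.475]
force: [-0.3, 1.4, 2.5]
width: 30.2
gripper_force: 1.0
```

```bash
python3 - <<'E'
from ik import *
s=ctrl.read_state(); print(s['qpos'].round(2),tocab(s['eef_pos']),s['force'])
for x in(-40,-28,-23): print(delta(cab(x,0,124),tool(38)))
snap('top','t4'); snap('side','s4'); 
a=cv2.resize(cv2.imread('pics/t4.png')[130:230,170:270],(400,400),interpolation=cv2.INTER_CUBIC)
b=cv2.resize(cv2.imread('pics/s4.png')[120:220,180:280],(400,400),interpolation=cv2.INTER_CUBIC)
cv2.imwrite('pics/c4.png',np.hstack([a,b]))
E
```

```text
[ 0.33  1.01 -0.    1.66 -1.05  1.09  1.05] [-73.6   1.  121.2] [-0.29689639  1.43597551  2.47216577]
(array([2.29, 0.12, 2.48]), array([-0.005, -0.002,  0.002]))
(array([3.02, 0.13, 3.42]), array([-0.005, -0.002,  0.002]))
(array([3.33, 0.13, 3.82]), array([-0.005, -0.002,  0.002]))
```

View pics/c4.png

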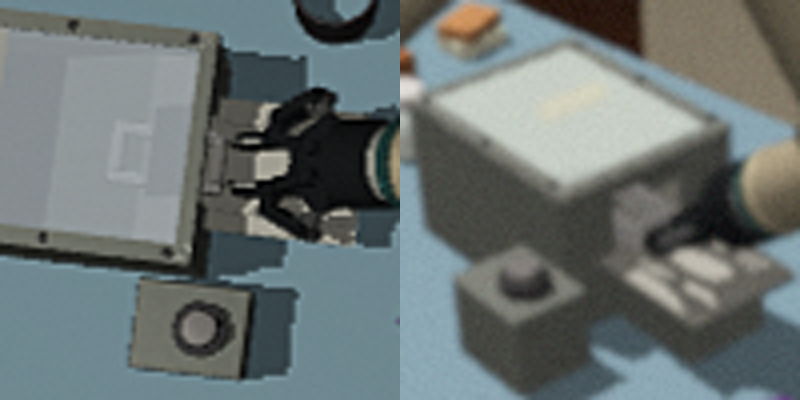

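The frame is under the opened flap. Its front shows through the window at (130,150), its rear is at the gate at about (215,160), and the fingers are square behind it. I keep pushing.

Emit:
send_rows(rows=[[[0.8, 0.1, 0.5, 0, 0, 0], [1.4, 0.1, 1.3, 0, 0, 0], [1.9, 0.1, 1.9, 0, 0, 0], [2.3, 0.1, 2.5, 0, 0, 0], [2.7, 0.1, 3.0, 0, 0, 0], [3.0, 0.1, 3.4, 0, 0, 0], [3.3, 0.1, 3.8, 0, 0, 0], [3.3, 0.1, 3.8, 0, 0, 0], [3.3, 0.1, 3.8, 0, 0, 0]]])

```text
clock: 11.7
eef_pos: [631.4, 32.5, 123.4]
tool_rot: [-3.141, -0.907, 1.474]
force: [0.1, -1.6, 0.1]
width: 29.8
gripper_force: 0.2
```

```bash
python3 - <<'E'
from ik import *
s=ctrl.read_state(); print(s['qpos'].round(2),tocab(s['eef_pos']),s['force'])
for x in(-15,-205): print(delta(cab(x,0,126),tool(38)))
snap('top','t5')
a=cv2.resize(cv2.imread('pics/t5.png')[130:210,140:250],(550,400),interpolation=cv2.INTER_CUBIC)
cv2.imwrite('pics/c5.png',a)
E
```

```text
[ 0.3   1.   -0.08  1.69 -1.07  0.99  1.01] [-24.8  -0.2 123.4] [ 0.12035217 -1.56795842  0.14914129]
(array([ 0.8 , -0.02,  0.61]), array([-0.003,  0.001,  0.002]))
(array([-10.91,  -0.09, -14.35]), array([-0.003,  0.001,  0.002]))
```

View pics/c5.png

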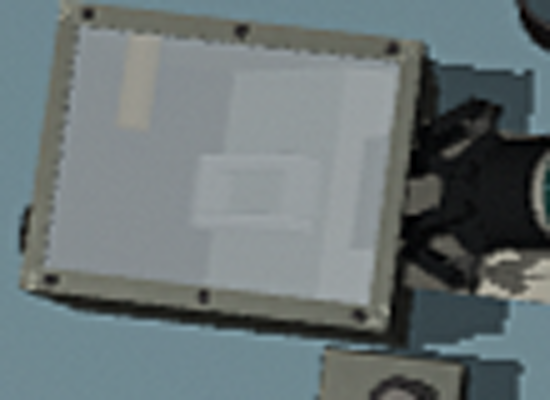

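The frame (255,190) has let go of the fingers and lies down the chute, and the flap edge (370,195) rests on the fingers. I retract.

Emit:
send_rows(rows=[[[-2, 0, -2.6, 0, 0, 0], [-4.5, 0, -5.9, 0, 0, 0], [-7, 0, -9.2, 0, 0, 0], [-10.9, 0, -14.3, 0, 0, 0], [-10.9, 0, -14.3, 0, 0, 0], [-4, 0, -22, 0, 0, 0], [-1, 0, -26, 0, 0, 0], [-1, 0, -26, 0, 0, 0], [-1, 0, -26, 0, 0, 0]]], grip=255)

```text
clock: 12.65
eef_pos: [613.1, -179.3, 282.5]
tool_rot: [3.125, -0.904, 1.487]
force: [0.0, -1.4, 0.1]
width: -0.2
gripper_force: 0.0
```

```bash
python3 - <<'E'
from ik import *
s=ctrl.read_state(); print(s['qpos'].round(2),tocab(s['eef_pos']),s['force'],s['width'])
for z in(240,195): print(delta(cab(-10,150,z),down(84.3)))
snap('top','t6');snap('side','s6')
a=cv2.resize(cv2.imread('pics/t6.png')[130:230,140:240],(400,400),interpolation=cv2.INTER_CUBIC)
b=cv2.resize(cv2.imread('pics/s6.png')[120:220,180:280],(400,400),interpolation=cv2.INTER_CUBIC)
cv2.imwrite('pics/c6.png',np.hstack([a,b]))
E
```

```text
[ 0.52  0.85  0.05  1.43 -0.83  1.45  0.85] [-237.3   -3.1  282.5] [ 0.03377411 -1.42626658  0.09388432] -0.220546975804329
(array([ 10.87, -15.3 ,  20.42]), array([ 0.008, -0.904,  0.007]))
(array([  7.33, -15.34,  23.21]), array([ 0.008, -0.904,  0.007]))
```

View pics/c6.png

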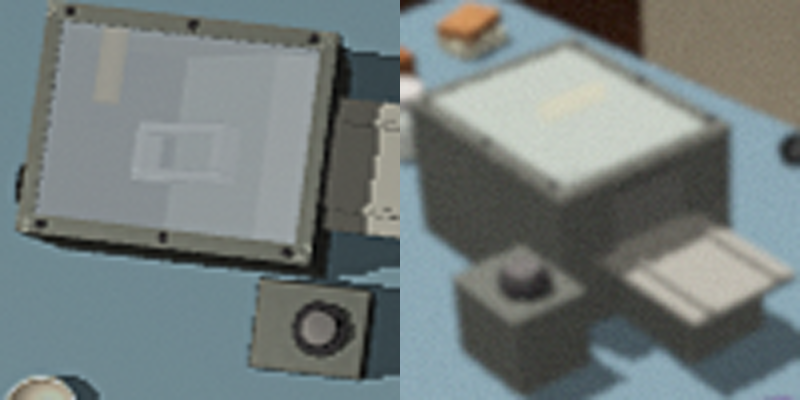

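The top view (left) shows the frame lying in the cabinet at (180,152). The side view (right) shows the gate dark and closed, with the flap upright at about (650,205).

```bash
python3 - <<'E'
from ik import *
d=load('top')
for u in (132,182,238): print(*[tocab(ray(d,140+u/4-.4,130+152/4-.4,z)) for z in(26,50)])
print('btn',tocab(ray(d,140+320/4-.4,130+327/4-.4,107)))
E
```

```text
[192.4   5.1  26. ] [186.7   8.5  50. ]
[146.2  -0.4  26. ] [141.3   3.   50. ]
[94.4 -6.7 26. ] [90.4 -3.1 50. ]
btn [-10.4 148.3 107. ]
```

Emit:
send_rows(rows=[[[2, -3, 4, 0, -0.14, 0], [4, -6, 8, 0, -0.28, 0], [6, -9, 12, 0, -0.42, 0], [8, -12, 16, 0, -0.56, 0], [10, -15.2, 19, 0, -0.7, 0], [10.9, -15.2, 20.4, 0, -0.84, 0], [10.9, -15.2, 20.4, 0, -0.904, 0], [10.9, -15.2, 20.4, 0, -0.904, 0], [10.9, -15.2, 20.4, 0, -0.904, 0], [10.9, -15.2, 20.4, 0, -0.904, 0]]])

```text
clock: 13.75
eef_pos: [481.4, 62.2, 235.4]
tool_rot: [-3.14, -0.003, 1.472]
force: [0.2, -0.7, 0.2]
width: 0.1
gripper_force: 0.0
```

```bash
python3 - <<'E'
from ik import *
s=ctrl.read_state(); print(tocab(s['eef_pos']),s['force'])
for z in(190,181): print(delta(cab(-10,149,z),down(84.3)))
E
```

```text
[-10.1 152.  235.4] [ 0.16887188 -0.66804061  0.21024739]
(array([-0.  ,  0.3 ,  4.54]), array([-0.002, -0.003,  0.001]))
(array([-0.  ,  0.3 ,  5.44]), array([-0.002, -0.003,  0.001]))
```

Emit:
send_rows(rows=[[[0, 0.3, 3, 0, 0, 0], [0, 0.3, 5.2, 0, 0, 0], [0, 0.3, 5.5, 0, 0, 0], [0, 0.3, 5.7, 0, 0, 0], [0, 0.3, 5.9, 0, 0, 0], [0, 0.3, 6.0, 0, 0, 0], [0, 0.3, 6.0, 0, 0, 0], [0, 0.3, 6.0, 0, 0, 0]]])

```text
clock: 14.55
eef_pos: [485.4, 63.5, 176.8]
tool_rot: [3.14, -0.003, 1.475]
force: [0.7, -1.8, 3.0]
width: -0.1
gripper_force: 1.5
```

Emit:
send_rows(rows=[[[0, 0, 0.15, 0, 0, 0], [0, 0, 0.3, 0, 0, 0], [0, 0, 0.3, 0, 0, 0], [0, 0, 0.3, 0, 0, 0]]])

```text
clock: 14.95
eef_pos: [485.4, 63.6, 173.6]
tool_rot: [3.14, -0.003, 1.475]
force: [-0.1, -3.1, 8.7]
width: 0.2
gripper_force: 4.0
```

Emit:
send_rows(rows=[[[0, 0, 0.1, 0, 0, 0], [0, 0, 0.2, 0, 0, 0], [0, 0, 0.2, 0, 0, 0], [0, 0, 0.2, 0, 0, 0]]])

```text
clock: 15.35
eef_pos: [485.4, 63.5, 173.3]
tool_rot: [3.139, -0.005, 1.474]
force: [-4.3, -2.5, 27.5]
width: 0.1
gripper_force: 13.4
```

The button has bottomed out: the force rose to 27 N with no further travel. I let go and back off.

Emit:
send_rows(rows=[[[0, 0, -1, 0, 0, 0], [0, 0, -4, 0, 0, 0], [0, 0, -9, 0, 0, 0], [0, 0, -12, 0, 0, 0], [0, 0, -12, 0, 0, 0], [0, 0, -12, 0, 0, 0], [0, 0, -12, 0, 0, 0], [0, 0, -12, 0, 0, 0]]])

```text
clock: 16.15
eef_pos: [483.9, 63.6, 289.8]
tool_rot: [-3.139, -0.002, 1.475]
force: [-0.4, -0.1, -0.2]
width: 0.1
gripper_force: 0.0
```

```bash
python3 - <<'E'
from ik import *
s=ctrl.read_state(); print(s['eef_pos'],s['force'],abs(s['qd']).max()); print(ctrl.finish_job())
E
```

```text
[483.91831163  63.62920547 289.79091653] [-0.36168896 -0.05247857 -0.22010545] 0.00522865720284938
the job is handed in; nothing more can be done
None
```

The aluminium frame went through the flap and down the chute, the flap looked shut in the camera image, and I then pressed the start button fully and let it go; I handed the job in at about 16 s, and no verdict was returned.

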